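# Fill one tin tray and slide it into the warmer

### The arm

A 6-joint arm with a two-finger parallel gripper is mounted at the origin on a cart in front of the work surface, level with it; the furniture and walls round the work are solid. World frame = base frame: x ahead of the robot, y to its left, z up, the work surface at z = 0. Lengths are in m, angles in rad, forces in N, time in s.
With the tool pointing down it reaches from about 0.275 to 0.825 m from the base axis. Payload 4.9 kg.
Tool frame: the origin (TCP) lies midway between the tips of the shut fingers; the grasp point (between the pads) lies 19 mm behind it (grip_point_offset is the distance from the TCP to the grasp point, in m); z points along the fingers, x is the direction in which the jaws open and shut, and the axes are right-handed (so a half turn about z gives the same grasp; the last joint's range is limited). The gripper opens to 85 mm and grips with 20 to 120 N. Pads are 22 mm wide; open, the fingers measure 114 mm over their backs; the gripper's body (76 mm by 85 mm) begins 54 mm behind the grasp point. The pads swing forward as they close: fully open they stand 13 mm farther back than shut.
Start: joints at [1.188, 0.326, -0.193, 1.052, 0, 1.437], TCP at [0.135, 0.533, 0.231] pointing down, gripper open.
Joint ranges: [-2.65, 2.65], [-0.97, 1.79], [-1.3, 1.35], [-1.93, 2.1], [-1.47, 1.37], [-3.14, 3.14]. Speed limits (rad/s): [2.57, 2.57, 3.14, 3.14, 3.14, 3.14].

### API

Orientations are given as a rotation vector (axis times angle).
In Python, from cell import * gives the robot as it stands. Calls block until the motion is done:
- movep(position, orientation): joint-space move of the TCP to a pose.
- move_l(position, velocity=0.15, rot=None, until_force=None): straight line of the TCP; rot=None keeps the orientation; velocity is the mean speed in m/s. With until_force (N) it stops when the force on the tool has changed by that much, and returns True; else False.
- set_joints(angles): joint-space move.
- let_go() and grab(newtons=None): open the fingers fully, or close them until they stop; newtons is the grip in N (None keeps the last).
- sleep(seconds).
- ik(position, orientation): joint angles nearest the present ones, or None.
- get_state(): the state.
- grab_frame(name): name is "side" or "top"; returns a dict with "img" (480x640x3 uint8, red, green, blue), "fx", "fy", "cx", "cy" (pixels), "cam_to_world" (4x4, takes a point from camera to world coordinates). Camera axes: x right, y down, z forward; pixel columns grow to the right and rows downward; lengths in m; the calibration is good to about 2 mm. A picture is of the moment at which its call begins. There is no depth.
A pose or a line that the arm cannot do raises MotionError and nothing moves.
- sign_off(): hands the job in, once; it reports no verdict.
Trained networks look in the newest picture that a camera, given by its name, has taken for a name from the list of things; names that differ only in an ending like _2 or _b are one class to them, and where a whole thing is asked for, a point or a joint stands for the part that bears it (a point fixed in the world has none). Each returns a list of dicts, best first, with "score" (0 to 1); they miss things now and then, are a little off and sometimes report something else, mostly with a low value. They report only what shows in the picture. A call takes as long as a camera call. They do not tell look-alikes from the thing itself.
- spot_in(camera, name): "centre" ([column, row] in pixels, amid what is visible of it).
- silhouettes(camera, name): "mask" (480x640 bool, what is visible of it) and "centre" ([column, row] in pixels, amid what is visible of it).
- tip_of(camera, name): "centre" ([column, row] in pixels: a listed point, or the origin of a listed thing).
The state is a dict: "clock": time; "q": joint angles; "joint_velocities": joint speeds; "tau": joint torques, N m; "position": TCP position; "eef_rot": TCP orientation; "contact_force": force on the tool from outside, world axes, zero at the start; "wrist_torque": the same for the moment, N m; "finger_gap": opening from 0.0 (shut) to 1.0 (fully open).
Only numpy, scipy, OpenCV 4.12 (cv2) and the standard library are available. Lean on these libraries where they do the work, as an engineer would, in place of code of your own. Each camera call takes 0.05 s, during which the arm holds its last target.

### The job

Put both wax tins into one tray by moving the tin from either part-filled tray into the empty place of the other, then slide that full tray into the bay of the tin warmer, far end first, until it is fully home with its front flush and only the black pull sticking out. Stack the emptied tray squarely on the spare empty tray. Keep the tins upright and leave everything else on the bench where it is.

Things in the scene. Friction and masses are not known exactly. Their poses are not given: they have to be found in the camera images.
- warmer_mouth (a point): Tin warmer: low grey casing, fixed, 205 wide, 150 deep, 99 high, pale metal plate on top, black dial right of the mouth, orange lamp left. The point: middle of the mouth of its bay at floor height, 24 mm above the bench, in the plane of the casing's front; x points into the bay. Bay 73 wide, 59 high (2.5 mm to spare each side of a tray); its roof starts at x = 0.
- warmer_home (a point): Where the middle of a tray that is home belongs (10 mm above the bay floor, 67 mm inside the mouth, same axes as warmer_mouth). The tray then stands against the bay's end stop, its front wall level with the casing's front, only the pull outside.
- warmer_ledge (a point): Middle of the metal loading ledge in front of the mouth, on its upper face, level with the bay floor (24 mm above the bench); same axes. Ledge 108 long (x), 134 wide; a tray can be set down on it and let go. Two 16 mm high lead-in plates stand on it by the mouth, flaring from 73 mm apart at the mouth to 94 mm apart 24 mm before it.
- tray_a_mid (a point): Tray that starts with the blue tin in one place. Open metal tray, 133 long (x), 68 wide, 20 high, walls and floor 3 thick, a cross wall in the middle: two square places 62x62, centred 32.5 mm from the middle along x. 0.14 to 0.28 kg. The point is its middle (pull not counted), 10 mm above its underside; x points from the pull to the far end.
- tray_b_mid (a point): Tray that starts with the lime tin in one place. Same make, point and axes as tray_a_mid.
- tray_c_mid (a point): The spare empty tray. Same make, point and axes as tray_a_mid. A tray stacked on it rests on its rim, 20 mm higher; which way its pull points does not matter.
- tray_a_pull (a point): Black pull of tray_a: a block 26 long (x), 12 wide (y), 16 high, on the middle of the tray's front wall, top 1 mm below the tray's rim. The point is its middle, 11 mm above the tray's underside, 79.5 mm from the tray's middle; axes as the tray's. A full tray slides along the ledge at 4 to 8 N; pressing down on it makes it stick.
- tray_b_pull (a point): Black pull of tray_b, as tray_a_pull.
- tin_blue_mid (a point): Round open metal tin of set blue wax with blue drips, 52 across, 50 high, about 0.12 kg. The point is its middle, half-way up (25 mm above its underside); z is its axis.
- tin_lime_mid (a point): Round open metal tin of set lime-yellow wax with a drip, 52 across, 40 high, about 0.1 kg. The point is its middle, half-way up (20 mm above its underside); z is its axis.
- stick_box: Bystander, leave alone: closed dark brown wooden box, 81x126x45 mm. The point is at the middle of its underside.
- tape_roll: Bystander, leave alone: roll of masking tape lying flat, 93 across, 24 high mm. The point is at the middle of its underside.
- foil_tray: Bystander, leave alone: small white tray of dark blue pigment, 126x136x38 mm. The point is at the middle of its underside.
- study_teal: Bystander, leave alone: small teal and orange wax painting on board, lying flat, 121x127x11 mm. The point is at the middle of its underside.
Mind the look-alikes: they are no part of the job. Leave any red look-alike of the part that bears tin_lime_mid alone.

How it is judged:
At the end, for the whole second after the job is handed in: One part-filled tray holds both tins, upright, one in each place, and lies in the bay far end first, home within 5 mm, straight within 0.06 rad; the other, empty, lies flat on the spare tray's rim, within 15 mm each way and square within 0.2 rad; all at rest, bystanders within 30 mm ((((x of tin_blue_mid in the frame of tray_a_mid between -0.045 and 0.045 m and y of tin_blue_mid in the frame of tray_a_mid between -0.012 and 0.012 m and z of tin_blue_mid in the frame of tray_a_mid between 0.013 and 0.023 m and angle between each of tin_blue_mid, tin_lime_mid's own z axis and vertical below 0.12 rad and x of tin_lime_mid in the frame of tray_a_mid between -0.045 and 0.045 m and y of tin_lime_mid in the frame of tray_a_mid between -0.012 and 0.012 m and z of tin_lime_mid in the frame of tray_a_mid between 0.008 and 0.018 m) and (x of tray_a_mid in the frame of warmer_mouth between 0.062 and 0.072 m and y of tray_a_mid in the frame of warmer_mouth between -0.006 and 0.006 m and z of tray_a_mid in the frame of warmer_mouth between 0.006 and 0.014 m and angle between the x axis of tray_a_mid and the x axis of warmer_mouth, either way round below 0.06 rad) and (x of tray_b_mid in the frame of tray_c_mid between -0.015 and 0.015 m and y of tray_b_mid in the frame of tray_c_mid between -0.015 and 0.015 m and z of tray_b_mid in the frame of tray_c_mid between 0.016 and 0.024 m and angle between the x axis of tray_b_mid and the x axis of tray_c_mid, either way round below 0.2 rad and angle between tray_b_mid's own z axis and vertical below 0.08 rad)) or ((x of tin_blue_mid in the frame of tray_b_mid between -0.045 and 0.045 m and y of tin_blue_mid in the frame of tray_b_mid between -0.012 and 0.012 m and z of tin_blue_mid in the frame of tray_b_mid between 0.013 and 0.023 m and angle between each of tin_blue_mid, tin_lime_mid's own z axis and vertical below 0.12 rad and x of tin_lime_mid in the frame of tray_b_mid between -0.045 and 0.045 m and y of tin_lime_mid in the frame of tray_b_mid between -0.012 and 0.012 m and z of tin_lime_mid in the frame of tray_b_mid between 0.008 and 0.018 m) and (x of tray_b_mid in the frame of warmer_mouth between 0.062 and 0.072 m and y of tray_b_mid in the frame of warmer_mouth between -0.006 and 0.006 m and z of tray_b_mid in the frame of warmer_mouth between 0.006 and 0.014 m and angle between the x axis of tray_b_mid and the x axis of warmer_mouth, either way round below 0.06 rad) and (x of tray_a_mid in the frame of tray_c_mid between -0.015 and 0.015 m and y of tray_a_mid in the frame of tray_c_mid between -0.015 and 0.015 m and z of tray_a_mid in the frame of tray_c_mid between 0.016 and 0.024 m and angle between the x axis of tray_a_mid and the x axis of tray_c_mid, either way round below 0.2 rad and angle between tray_a_mid's own z axis and vertical below 0.08 rad))) and linear speed of each of tray_a, tray_b, tray_c, tin_blue, tin_lime below 0.01 m/s); the robot touches nothing.
It fails at once if a tin is tipped by more than 30 degrees (angle between any of tin_blue_mid, tin_lime_mid's own z axis and vertical above 0.52 rad).
It fails at once if a bystander (box, tape, pigment tray or painting) is moved by more than 30 mm (distance of any of stick_box, tape_roll, foil_tray, study_teal from where it was at the start of the episode above 0.03 m).
It also fails if it takes over 72 s, if anything falls off the work surface, if the arm or the gripper's body presses on something with over 40 N, if the wrist force passes 120 N, or if a joint passes its speed limit or range.

## Working session

There is one attempt and no reset: what is moved stays moved. The work goes in short steps, each a Python script; the robot and the scene stay as the last script left them, time stands still between calls to the robot, and variables do not carry over. Pictures are saved under pics/ and viewed, and the job is handed in when it is done.

```bash
mkdir -p pics; ls
python3 - <<'E'
from cell import *
import cv2
for c in ("side","top"):
    f=grab_frame(c); cv2.imwrite(f"pics/{c}0.png",f["img"][:,:,::-1]); print(c,f["fx"],f["fy"],f["cx"],f["cy"]); print(f["cam_to_world"])
s=get_state(); print(s)
E
```

```text
pics
side 584.9390639942849 584.9390639942849 321.9453147545399 247.365973352024
[[ 0.85815174 -0.24250592  0.4525113  -0.13563442]
 [-0.5130567  -0.37303902  0.77305544 -1.28528803]
 [-0.01866615 -0.89556282 -0.44454337  0.76133773]
 [ 0.          0.          0.          1.        ]]
top 564.4369566585269 564.4369566585269 318.12197470260145 244.4651850652877
[[ 0.01431227 -0.98998664  0.14043364  0.39362963]
 [-0.99970644 -0.01691368 -0.01734808 -0.04864999]
 [ 0.01954962 -0.14014413 -0.9899381   1.42497129]
 [ 0.          0.          0.          1.        ]]
{'clock': 0.1, 'q': array([ 1.18781890e+00,  3.26859477e-01, -1.93519919e-01,  1.05199313e+00,
        2.39900848e-05,  1.43662892e+00]), 'joint_velocities': array([-1.20141609e-03,  3.45347467e-05,  1.92397940e-03,  1.63753190e-03,
       -9.68650362e-04,  5.01203833e-04]), 'tau': array([ 3.89895904e-04, -4.44238830e+01,  2.63037694e+01,  7.91382277e-03,
       -4.20459025e-05, -2.56779430e-06]), 'position': array([0.13520014, 0.53257053, 0.23057206]), 'eef_rot': array([ 2.47930981e+00,  1.92815302e+00, -2.15859468e-03]), 'contact_force': array([-0.3912502 , -0.66890242,  0.53229948]), 'wrist_torque': array([-0.0466176 ,  0.00761954, -0.02572479]), 'finger_gap': 0.9990240722028493}
```

View pics/top0.png

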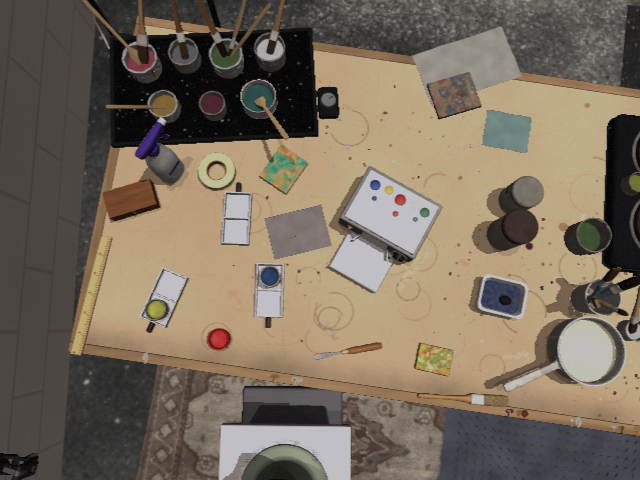

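View pics/side0.png

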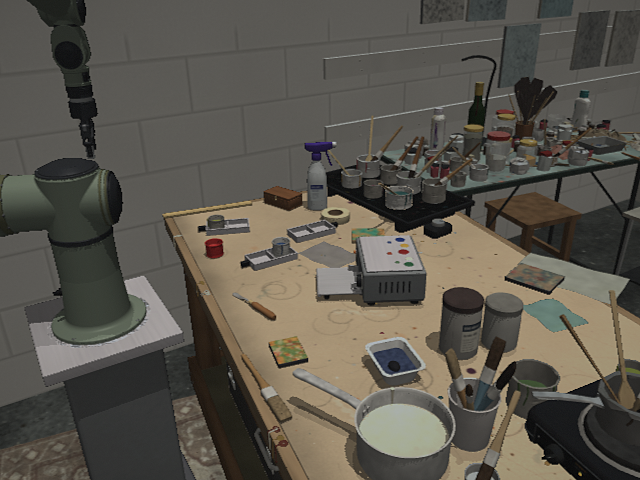

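Run:
```python
from cell import *
for c in ("top","side"):
  for n in ["warmer_mouth","warmer_home","warmer_ledge","tray_a_mid","tray_b_mid","tray_c_mid","tray_a_pull","tray_b_pull","tin_blue_mid","tin_lime_mid"]:
    print(c,n,[(round(d["score"],2),[round(float(v),1) for v in d["centre"]]) for d in tip_of(c,n)])
```

```text
top warmer_mouth [(0.7, [155.3, 307.6]), (0.66, [373.6, 244.0])]
top warmer_home []
top warmer_ledge [(0.72, [364.4, 263.0])]
top tray_a_mid [(0.59, [269.1, 320.4])]
top tray_b_mid [(0.74, [161.5, 300.7])]
top tray_c_mid [(0.75, [235.1, 217.9])]
top tray_a_pull [(0.84, [268.5, 320.3])]
top tray_b_pull [(0.61, [151.1, 325.4])]
top tin_blue_mid [(0.77, [269.2, 274.2])]
top tin_lime_mid [(0.86, [157.3, 306.0]), (0.64, [219.0, 338.1])]
side warmer_mouth [(0.63, [356.5, 274.8])]
side warmer_home [(0.7, [312.7, 230.1])]
side warmer_ledge [(0.66, [339.2, 275.6]), (0.62, [282.5, 248.0]), (0.38, [216.0, 222.7])]
side tray_a_mid [(0.78, [270.5, 255.6])]
side tray_b_mid [(0.77, [226.1, 224.0])]
side tray_c_mid [(0.6, [309.1, 227.5])]
side tray_a_pull [(0.55, [390.8, 372.6])]
side tray_b_pull [(0.93, [202.7, 228.7])]
side tin_blue_mid [(0.86, [282.1, 249.3])]
side tin_lime_mid [(0.59, [212.5, 247.0]), (0.48, [219.1, 226.0])]
```

Run:
```python
import cv2,numpy as np
im=cv2.imread("pics/top0.png")
def crop(x,y,w,h,s): return cv2.resize(im[y:y+h,x:x+w],None,fx=s,fy=s,interpolation=cv2.INTER_CUBIC)
cv2.imwrite("pics/c1.png",crop(130,180,160,120+40,5)[:600] if 0 else crop(130,180,160,160,3.7))
cv2.imwrite("pics/c2.png",crop(320,160,130,140,4.2))
im=cv2.imread("pics/side0.png")
cv2.imwrite("pics/c3.png",crop(190,200,250,120,3.2))
```

```text
(no output)
```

View pics/c1.png

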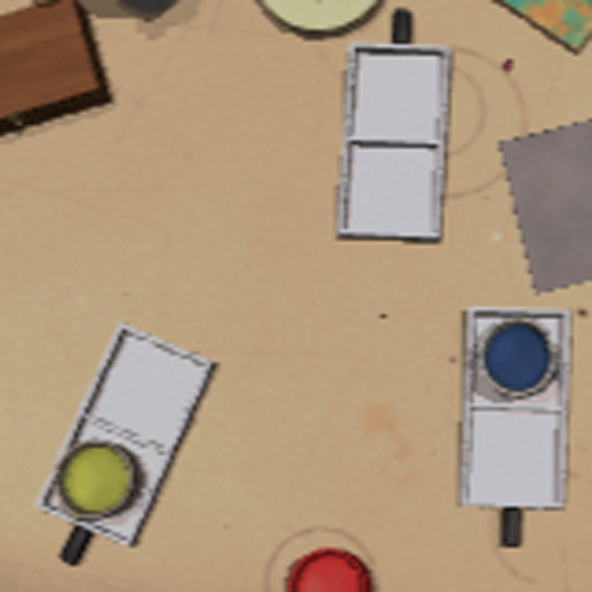

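View pics/c2.png

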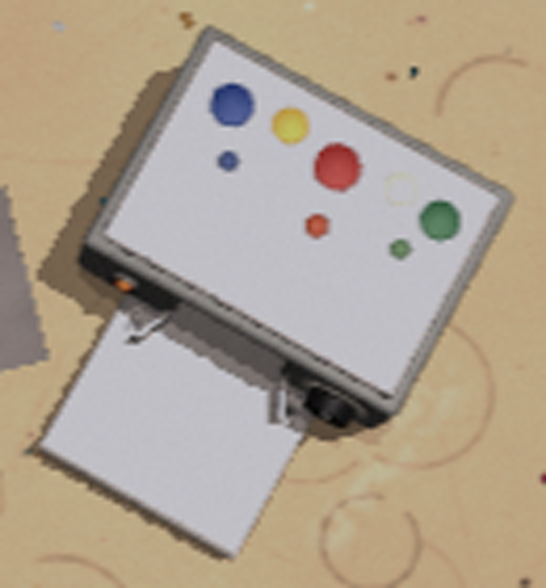

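View pics/c3.png

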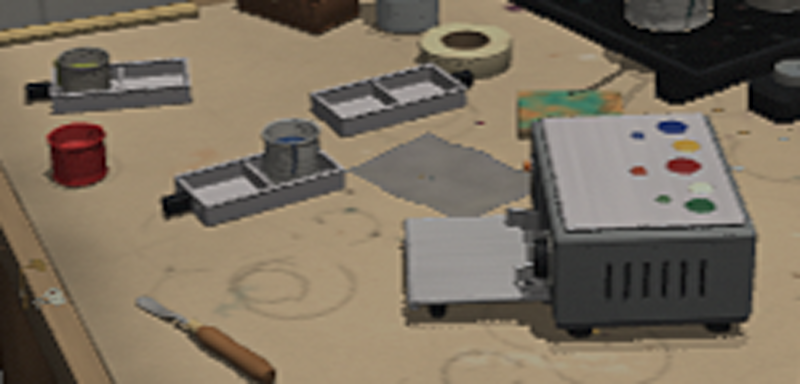

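```bash
cat > h.py <<'E'
import numpy as np
TOP=dict(f=564.4369566585269,cx=318.12197470260145,cy=244.4651850652877,T=np.array([[0.01431227,-0.98998664,0.14043364,0.39362963],[-0.99970644,-0.01691368,-0.01734808,-0.04864999],[0.01954962,-0.14014413,-0.9899381,1.42497129],[0,0,0,1]]))
SIDE=dict(f=584.9390639942849,cx=321.9453147545399,cy=247.365973352024,T=np.array([[0.85815174,-0.24250592,0.4525113,-0.13563442],[-0.5130567,-0.37303902,0.77305544,-1.28528803],[-0.01866615,-0.89556282,-0.44454337,0.76133773],[0,0,0,1]]))
def w(c,uv,z):
    uv=np.atleast_2d(np.array(uv,float)); d=np.c_[(uv[:,0]-c['cx'])/c['f'],(uv[:,1]-c['cy'])/c['f'],np.ones(len(uv))]@c['T'][:3,:3].T
    o=c['T'][:3,3]; return o+d*((z-o[2])/d[:,2])[:,None]
def p(c,P):
    P=np.atleast_2d(P); q=(P-c['T'][:3,3])@c['T'][:3,:3]; return np.c_[q[:,0]/q[:,2]*c['f']+c['cx'],q[:,1]/q[:,2]*c['f']+c['cy']]
def cr(pts,s,ox,oy): return (np.array(pts,float)+.5)/s-.5+[ox,oy]
def fit(obj,img):  # 2d rigid, returns yaw, origin
    obj=np.array(obj,float);img=np.array(img)[:,:2];a=obj-obj.mean(0);b=img-img.mean(0)
    th=np.arctan2((a[:,0]*b[:,1]-a[:,1]*b[:,0]).sum(),(a*b).sum());R=np.array([[np.cos(th),-np.sin(th)],[np.sin(th),np.cos(th)]])
    t=img.mean(0)-R@obj.mean(0);return th,t,np.linalg.norm(img-(obj@R.T+t),axis=1)
E
python3 - <<'E'
from h import *
np.set_printoptions(precision=4,suppress=True)
L,W=.0665,.034
tray=[[L,W],[L,-W],[-L,-W],[-L,W]]
g=lambda pts:cr(pts,3.7,130,180)
for n,pts,o in [("B",[(124,326),(215,365),(135,544),(40,505)],tray),("A",[(464,311),(570,311),(564,508),(459,505)],tray),("C",[(352,46),(452,48),(441,240),(338,237)],[[-L,W],[-L,-W],[L,-W],[L,W]])]:
    # C: pull up in image -> x axis points down
    if n=="C": o=[[-L,-W],[-L,W],[L,W],[L,-W]]
    print(n,fit(o,w(TOP,g(pts),.020)))
print("lime",w(TOP,g([(98,480)]),.043),"blue",w(TOP,g([(518,357)]),.053))
k=lambda pts:cr(pts,4.2,320,160)
# mouth frame: casing x 0..150, y +-102.5
print("case",fit([[.15,.1025],[.15,-.1025],[0,-.1025],[0,.1025]],w(TOP,k([(209,28),(513,196),(390,415),(85,245)]),.099)))
print("ledge",fit([[-.108,.067],[-.108,-.067]],w(TOP,k([(38,450),(232,556)]),.024)))
# tray side views
s=lambda pts:cr(pts,3.2,190,200)
print("sideA",fit([[L,W],[L,-W],[-L,-W],[-L,W]],w(SIDE,s([(288,140),(345,176),(208,221),(175,182)]),.02)))
print("sideCase near-top right etc",w(SIDE,s([(556,231),(752,228),(535,118)]),.099), w(SIDE,s([(406,300),(522,296),(406,218)]),.024))
print("sideblue",w(SIDE,s([(291,135)]),.053),"lime",w(SIDE,s([(83,58)]),.043))
E
```

```text
B (np.float64(-0.38138326790661575), array([0.4554, 0.3043]), array([0.0019, 0.0021, 0.0024, 0.0015]))
A (np.float64(-0.0009135420152431023), array([0.4769, 0.0479]), array([0.0023, 0.0018, 0.0011, 0.0018]))
C (np.float64(3.116816838284118), array([0.6568, 0.1334]), array([0.0008, 0.001 , 0.0007, 0.0012]))
lime [[0.4244 0.317  0.043 ]] blue [[0.5085 0.0441 0.053 ]]
case (np.float64(-0.5027701531798522), array([ 0.5977, -0.209 ]), array([0.0038, 0.003 , 0.0046, 0.0037]))
ledge (np.float64(-0.4864292206164096), array([ 0.6016, -0.2085]), array([0.0017, 0.0017]))
sideA (np.float64(0.09304885337540897), array([0.4697, 0.0398]), array([0.0136, 0.0102, 0.0089, 0.0096]))
sideCase near-top right etc [[ 0.5539 -0.2972  0.099 ]
 [ 0.6767 -0.371   0.099 ]
 [ 0.6489 -0.1285  0.099 ]] [[ 0.4737 -0.2134  0.024 ]
 [ 0.5516 -0.2563  0.024 ]
 [ 0.5404 -0.0997  0.024 ]]
sideblue [[0.5065 0.039  0.053 ]] lime [[0.4246 0.3211 0.043 ]]
```

```bash
cat >> h.py <<'E'
from cell import *
from scipy.spatial.transform import Rotation as Ro
def down(phi,tilt=0,):
    c,s=np.cos(phi),np.sin(phi)
    return Ro.from_matrix(np.array([[c,s,0],[s,-c,0],[0,0,-1.]])).as_rotvec()
def st(): 
    s=get_state(); print("t%.2f"%s["clock"],s["position"].round(4),"F",s["contact_force"].round(1),"gap %.3f"%s["finger_gap"],"q6 %.2f"%s["q"][5])
E
python3 - <<'E'
from h import *
phi=np.pi/2-.38
print([None if q is None else q.round(2) for q in (ik([.4244,.318,.15],down(phi)),ik([.4444,.0479,.15],down(np.pi/2)),ik([.5,-.15,.15],down(np.pi/2-.5)),ik([.66,.13,.15],down(np.pi/2)))])
movep([.4244,.318,.12],down(phi)); st()
move_l([.4244,.318,.022]); st()
grab(30); st()
move_l([.4244,.318,.13],.25); st()
f=grab_frame("side"); import cv2; cv2.imwrite("pics/s1.png",cv2.resize(f["img"][150:310,150:400,::-1],None,fx=3,fy=3))
E
```

```text
[array([ 0.5 ,  0.36, -0.37,  0.84, -0.  ,  0.88]), array([-0.06,  0.22, -0.57,  0.78,  0.  , -0.06]), array([-0.43,  0.35, -0.39,  0.84,  0.  ,  0.07]), array([0.08, 0.61, 0.05, 1.01, 0.  , 0.08])]
t2.51 [0.4241 0.3188 0.1204] F [0.1 0.6 0.4] gap 0.998 q6 0.88
t3.31 [0.4247 0.3186 0.0226] F [ 0.7 -0.9  0.9] gap 1.000 q6 0.88
t3.73 [0.4252 0.3186 0.0232] F [-0.7  0.2  5.8] gap 0.580 q6 0.88
t4.32 [0.4241 0.3177 0.1295] F [-0.6 -0.4 -1.6] gap 0.579 q6 0.88
```

View pics/s1.png

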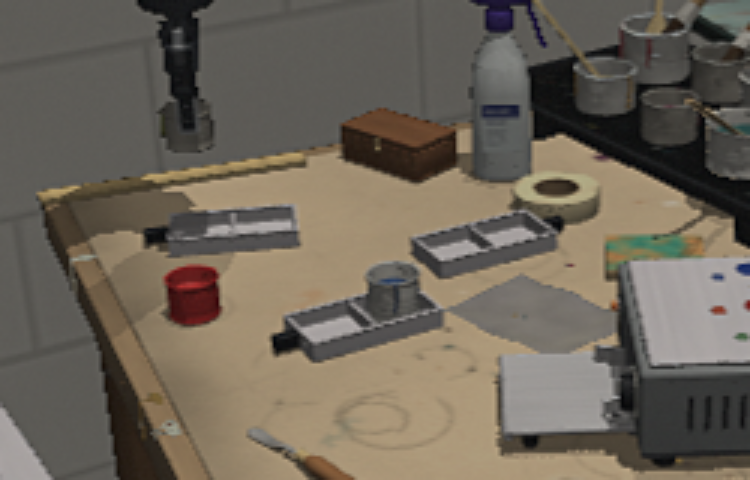

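The lime tin hangs upright in the gripper at crop (187,125), and tray B is empty. Next I place the tin in tray A.

Run:
```python
from h import *
import cv2
X,Y=.4440,.0479
movep([X,Y,.13],down(np.pi/2)); st()
move_l([X,Y,.05],.2)
print(move_l([X,Y,.0225],.06,until_force=5)); st()
let_go(); st()
move_l([X,Y,.13],.25)
movep([.456,.305,.15],down(np.pi/2-.38)); st()
f=grab_frame("side"); cv2.imwrite("pics/s2.png",cv2.resize(f["img"][190:310,190:440,::-1],None,fx=3.2,fy=3.2,interpolation=2))
f=grab_frame("top"); cv2.imwrite("pics/t2f.png",f["img"][:,:,::-1]); cv2.imwrite("pics/t2.png",cv2.resize(f["img"][180:340,230:330,::-1],None,fx=3.7,fy=3.7,interpolation=2))
```

```text
t5.42 [0.4437 0.0484 0.1293] F [-0.7 -0.3 -1. ] gap 0.582 q6 -0.06
True
t6.44 [0.444  0.0479 0.023 ] F [-1.3  0.1  5.8] gap 0.582 q6 -0.06
t6.89 [0.4434 0.048  0.0227] F [0.4 0.4 0.1] gap 1.001 q6 -0.06
t8.47 [0.4553 0.304  0.1487] F [ 1.1  0.3 -0.4] gap 0.998 q6 0.83
```

View pics/s2.png

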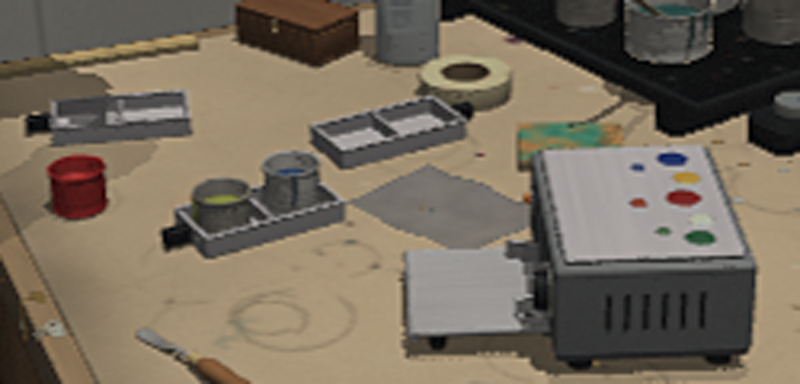

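View pics/t2.png

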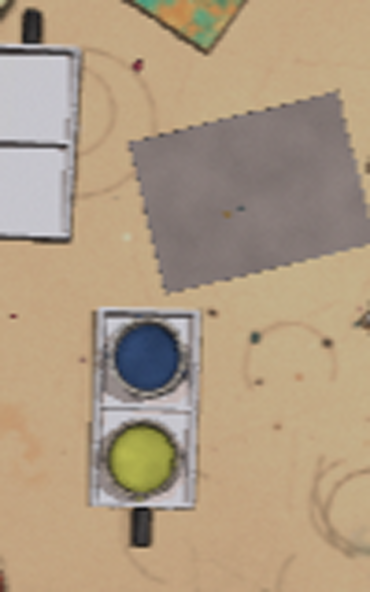

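Both tins are seated in tray A: blue at crop (148,357) and lime at (143,458). Tray B is empty, so I'll stack it on C.

Run:
```python
from h import *
import cv2
X,Y=.4554,.3043; ph=np.pi/2-.38
move_l([X,Y,.04],.25,rot=down(ph))
print(move_l([X,Y,-.004],.08,until_force=6)); st()
grab(40); st()
move_l([X,Y,.12],.25); st()
X,Y=.6568,.1334
movep([X,Y,.12],down(np.pi/2-.025)); st()
f=grab_frame("top"); cv2.imwrite("pics/t3.png",cv2.resize(f["img"][160:340,130:330,::-1],None,fx=3.2,fy=3.2,interpolation=2))
```

```text
False
t9.87 [ 0.4556  0.3044 -0.0038] F [-0.3 -0.6  0.2] gap 1.000 q6 0.83
t10.18 [ 0.4563  0.305  -0.003 ] F [-0.6  0.5  5.2] gap 0.781 q6 0.83
t10.82 [0.4546 0.3038 0.119 ] F [-0.1  0.5 -1.7] gap 0.785 q6 0.83
t11.86 [0.6552 0.1341 0.1184] F [ 0.4  0.2 -2.2] gap 0.786 q6 0.12
```

View pics/t3.png

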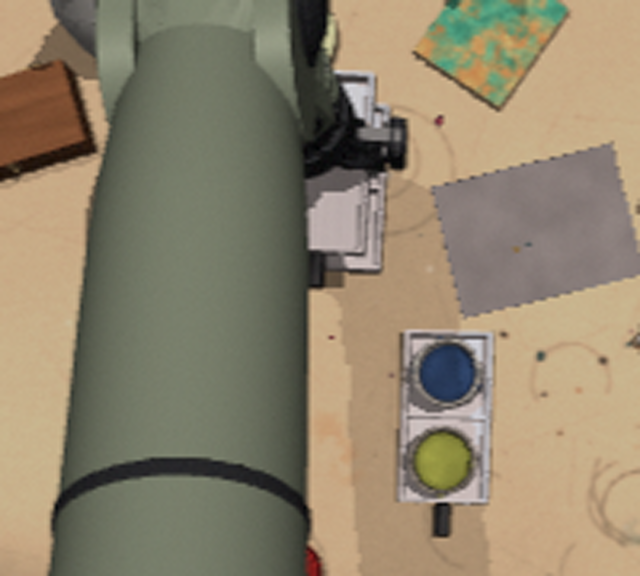

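Tray B is held level over C. Lowering it now.

Run:
```python
from h import *
import cv2
X,Y=.6568,.1334;r=down(np.pi/2-.025)
move_l([X,Y,.04],.2,rot=r)
print(move_l([X,Y,.0155],.05,until_force=5)); st()
let_go(); st()
move_l([X,Y,.15],.3)
movep([.4769,.0479,.15],down(np.pi/2)); st()
f=grab_frame("side"); cv2.imwrite("pics/s4.png",cv2.resize(f["img"][190:310,190:440,::-1],None,fx=3.2,fy=3.2,interpolation=2))
f=grab_frame("top"); cv2.imwrite("pics/t4.png",cv2.resize(f["img"][160:340,130:330,::-1],None,fx=3.2,fy=3.2,interpolation=2))
```

```text
True
t12.94 [0.6568 0.1333 0.017 ] F [-1.   0.1  4.4] gap 0.785 q6 0.12
t13.27 [0.6557 0.1333 0.0157] F [-0.6  0.1  0.4] gap 0.996 q6 0.12
t14.68 [0.4779 0.048  0.1498] F [0.9 0.6 0.5] gap 1.004 q6 -0.05
```

View pics/s4.png

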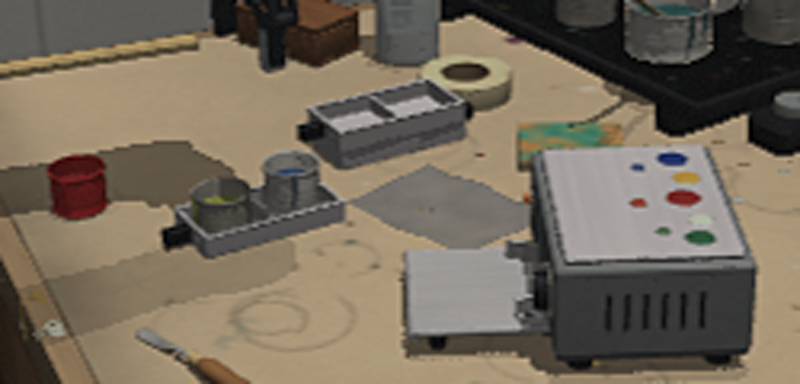

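View pics/t4.png

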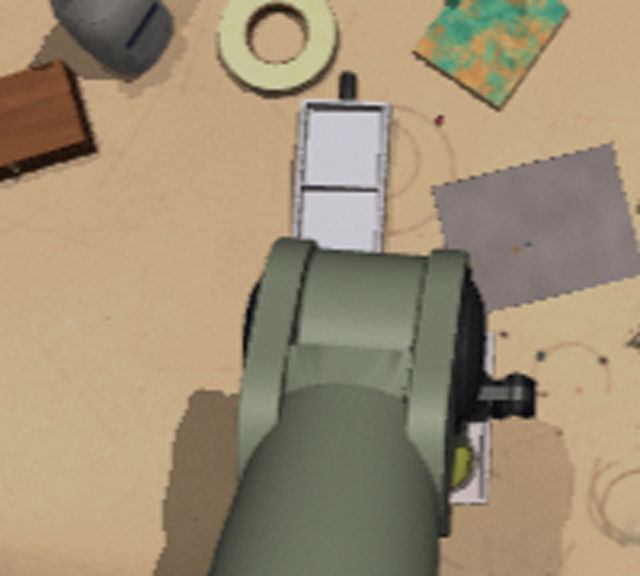

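Tray B sits squarely on C. Next I refine the warmer pose by fitting its model edges to the image gradients in both views.

Run:
```python
from h import *
import cv2
from scipy.optimize import minimize
np.set_printoptions(precision=4,suppress=True)
G={}
for n,c in (("top",TOP),("side",SIDE)):
    im=cv2.GaussianBlur(cv2.imread(f"pics/{n}0.png").astype(np.float32),(0,0),1.2)
    gx=cv2.Sobel(im,cv2.CV_32F,1,0);gy=cv2.Sobel(im,cv2.CV_32F,0,1); G[n]=(c,gx,gy)
def seg(a,b,z0,n=60):
    t=np.linspace(.06,.94,n)[:,None];P=np.array(a)*(1-t)+np.array(b)*t;return np.c_[P,np.full(n,z0)]
def score(v,groups):
    x,y,th=v[:3];c,s=np.cos(th),np.sin(th);tot=0
    for cam,P in groups:
        q=np.c_[x+c*P[:,0]-s*P[:,1],y+s*P[:,0]+c*P[:,1],P[:,2]]
        cc,gx,gy=G[cam];uv=p(cc,q);d=uv[-1]-uv[0];nn=np.array([-d[1],d[0]])/np.hypot(*d)
        m=uv.astype(np.float32)
        a=cv2.remap(gx,m[:,0:1],m[:,1:2],1).reshape(-1,3)*nn[0]+cv2.remap(gy,m[:,0:1],m[:,1:2],1).reshape(-1,3)*nn[1]
        g=np.abs(a.mean(0)).max(); tot+=min(g,150)
    return -tot
h=.1025
cas=[((0,h),(.15,h)),((.15,h),(.15,-h)),((.15,-h),(0,-h)),((0,-h),(0,h))]
led=[((-.108,.067),(-.108,-.067)),((-.108,.067),(-.03,.067)),((-.108,-.067),(-.03,-.067))]
gs={"topcase":[("top",seg(*e,.099)) for e in cas],"topledge":[("top",seg(*e,.024)) for e in led],
"sidecase":[("side",seg(*e,.099)) for e in cas],"sideledge":[("side",seg(*e,.024)) for e in led]}
gs["top"]=gs["topcase"]+gs["topledge"];gs["side"]=gs["sidecase"]+gs["sideledge"];gs["all"]=gs["top"]+gs["side"]
for k,g in gs.items():
    best=None
    for dx in(-.004,0,.004):
      for dy in(-.004,0,.004):
        for dt in(-.03,0,.03):
          v0=np.array([.6005+dx,-.209+dy,-.503+dt])
          r=minimize(score,v0,args=(g,),method="Nelder-Mead",options=dict(initial_simplex=v0+np.array([[0,0,0],[.003,0,0],[0,.003,0],[0,0,.02]]),xatol=1e-5))
          if best is None or r.fun<best.fun: best=r
    print(k,best.x,-best.fun/len(g))
```

```text
topcase [ 0.6047 -0.2008 -0.5037] 122.9794405056226
topledge [ 0.6062 -0.2126 -0.5   ] 148.351082146869
sidecase [ 0.598  -0.1946 -0.5169] 122.24619009175166
sideledge [ 0.5974 -0.2083 -0.5287] 126.53211788786705
top [ 0.5995 -0.2105 -0.5188] 126.29139995330776
side [ 0.6034 -0.2066 -0.4925] 105.90811120689163
all [ 0.6006 -0.2113 -0.521 ] 110.68469860812786
```

Run:
```python
from h import *
import cv2
X,Y=.4769,.0479
move_l([X,Y,.04],.25,rot=down(np.pi/2))
print(move_l([X,Y,-.004],.08,until_force=6)); st()
grab(60); st()
move_l([X,Y,.11],.15); st()
th=-.508; M=np.array([.6010,-.2095]); ex=np.array([np.cos(th),np.sin(th)])
Q=M-.088*ex
mid=(Q+[X,Y])/2
movep([*Q,.11],down(np.pi/2+th)); st()
print(move_l([*Q,.045],.12)); st()
f=grab_frame("side"); cv2.imwrite("pics/s5.png",cv2.resize(f["img"][190:310,190:440,::-1],None,fx=3.2,fy=3.2,interpolation=2))
f=grab_frame("top"); cv2.imwrite("pics/t5.png",cv2.resize(f["img"][160:300,300:450,::-1],None,fx=4.2,fy=4.2,interpolation=2))
```

```text
False
t16.07 [ 0.4773  0.0479 -0.0036] F [-0.3  0.8 -0.3] gap 0.997 q6 -0.05
t16.40 [ 0.4775  0.0477 -0.003 ] F [-1.  -0.2  5.4] gap 0.781 q6 -0.05
t17.31 [0.4759 0.0479 0.1091] F [ 0.2  0.7 -4.6] gap 0.779 q6 -0.05
t18.19 [ 0.5232 -0.1661  0.109 ] F [ 0.3  0.2 -5.1] gap 0.778 q6 0.07
False
t18.88 [ 0.5246 -0.1663  0.0454] F [ 0.5  0.2 -5. ] gap 0.781 q6 0.07
```

View pics/s5.png

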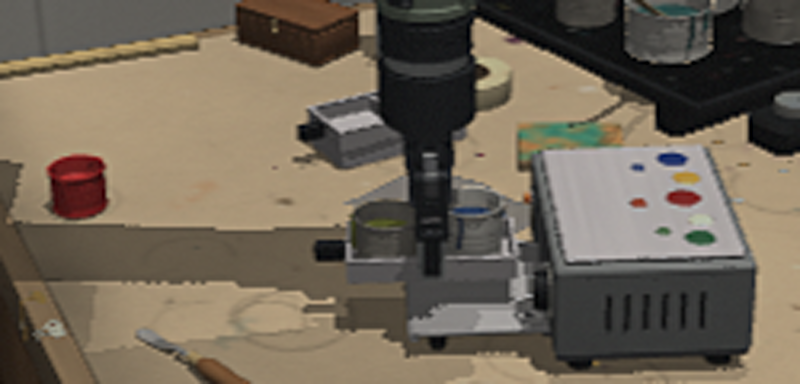

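View pics/t5.png

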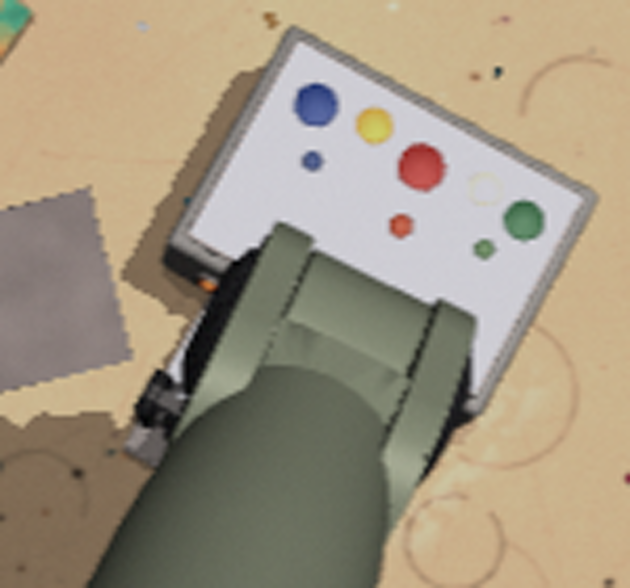

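Tray A is held level above the ledge, centred at about crop (435,250) in the side view, with both tins upright. I'll set it down and look.

Run:
```python
from h import *
import cv2
th=-.508; M=np.array([.6010,-.2095]); ex=np.array([np.cos(th),np.sin(th)])
Q=M-.088*ex
print(move_l([*Q,.018],.05,until_force=5,rot=down(np.pi/2+th))); st()
let_go(); st()
move_l([*Q,.15],.25)
B=M-.19*ex
movep([B[0],B[1],.15],down(np.pi/2+th)); st()
f=grab_frame("side"); cv2.imwrite("pics/s6.png",cv2.resize(f["img"][190:310,190:440,::-1],None,fx=3.2,fy=3.2,interpolation=2))
f=grab_frame("top"); cv2.imwrite("pics/t6.png",cv2.resize(f["img"][160:300,300:450,::-1],None,fx=4.2,fy=4.2,interpolation=2))
```

```text
True
t19.48 [ 0.5239 -0.1667  0.021 ] F [-0.6  0.5  6.8] gap 0.782 q6 0.07
t19.81 [ 0.5228 -0.1661  0.02  ] F [-0.8 -0.5 -0.3] gap 1.000 q6 0.07
t20.97 [ 0.4334 -0.1162  0.1485] F [ 0.6 -0.3  0.3] gap 1.000 q6 0.08
```

View pics/s6.png

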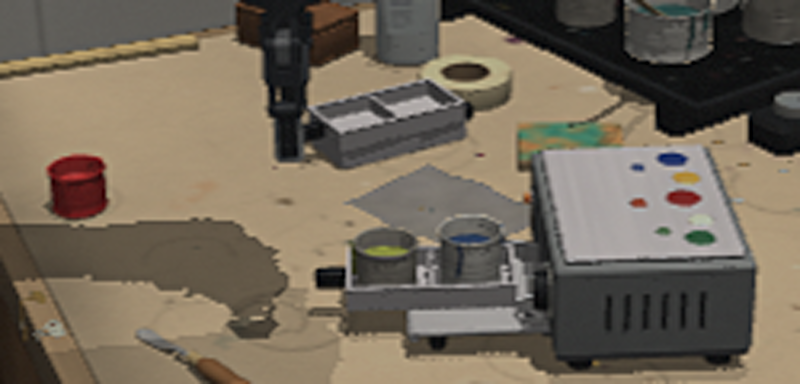

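View pics/t6.png

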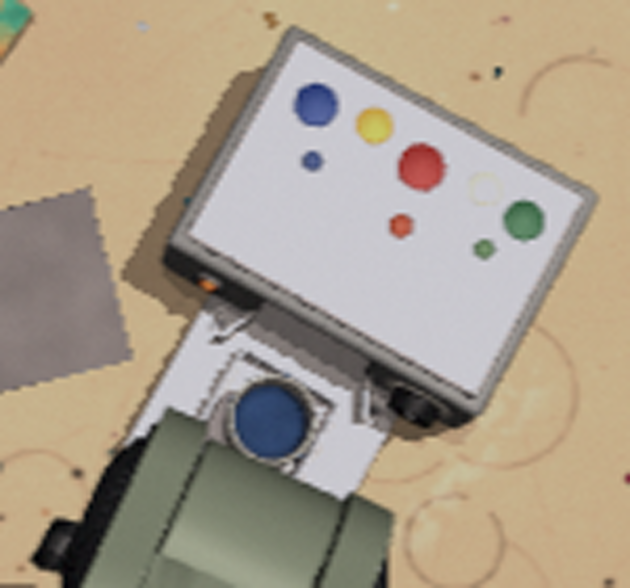

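The tray stands on the ledge, centred between the lead-in plates (far edge mid at (290,378), plates' mid at (288,381)). Now pushing on the pull with shut fingers.

```bash
cat >> h.py <<'E'
th=-.508; M=np.array([.6010,-.2095]); ex=np.array([np.cos(th),np.sin(th)])
def at(x,z,y=0): 
    q=M+x*ex+y*np.array([-ex[1],ex[0]]); return [q[0],q[1],z]
def loc():
    s=get_state(); d=s["position"][:2]-M; F=s["contact_force"]; print("t%.2f x %.4f y %.4f z %.4f"%(s["clock"],d@ex,d@[-ex[1],ex[0]],s["position"][2]),"Fx %.1f Fy %.1f Fz %.1f"%(F[:2]@ex,F[:2]@[-ex[1],ex[0]],F[2]))
E
python3 - <<'E'
from h import *
import cv2
r=down(np.pi/2+th)
grab(20)
movep(at(-.222,.10),r); move_l(at(-.222,.037),.15); loc()
print(move_l(at(-.18,.037),.04,until_force=25)); loc()
print(move_l(at(-.135,.037),.05,until_force=25)); loc()
f=grab_frame("side"); cv2.imwrite("pics/s7.png",cv2.resize(f["img"][190:310,190:440,::-1],None,fx=3.2,fy=3.2,interpolation=2))
f=grab_frame("top"); cv2.imwrite("pics/t7.png",cv2.resize(f["img"][160:300,300:450,::-1],None,fx=4.2,fy=4.2,interpolation=2))
E
```

```text
t22.75 x -0.2206 y 0.0001 z 0.0377 Fx 0.1 Fy 0.1 Fz 0.1
False
t23.95 x -0.1805 y -0.0000 z 0.0369 Fx -4.0 Fy 0.4 Fz 2.1
False
t25.00 x -0.1343 y -0.0000 z 0.0371 Fx -0.0 Fy 0.1 Fz 0.3
```

View pics/s7.png

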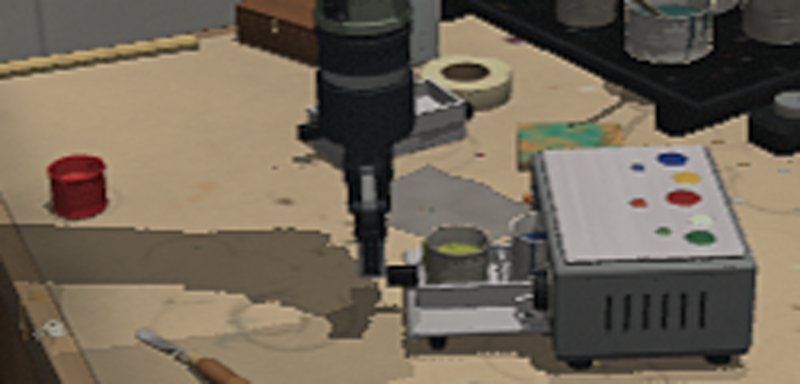

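View pics/t7.png

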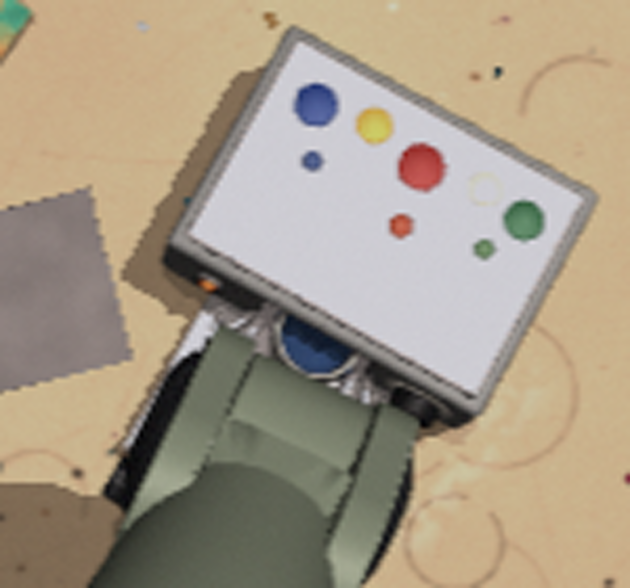

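The far end is in the bay with both tins upright and no jamming force. Pushing on to the stop.

Run:
```python
from h import *
import cv2
r=down(np.pi/2+th)
a=move_l(at(-.06,.038),.06,until_force=25); print(a); loc()
if not a:
    print(move_l(at(-.022,.038),.03,until_force=18)); loc()
f=grab_frame("side"); cv2.imwrite("pics/s8.png",cv2.resize(f["img"][190:310,190:440,::-1],None,fx=3.2,fy=3.2,interpolation=2))
```

```text
False
t26.50 x -0.0597 y 0.0000 z 0.0383 Fx -1.2 Fy -0.0 Fz -0.2
True
t27.38 x -0.0367 y -0.0001 z 0.0369 Fx 0.1 Fy 0.6 Fz 0.3
```

View pics/s8.png

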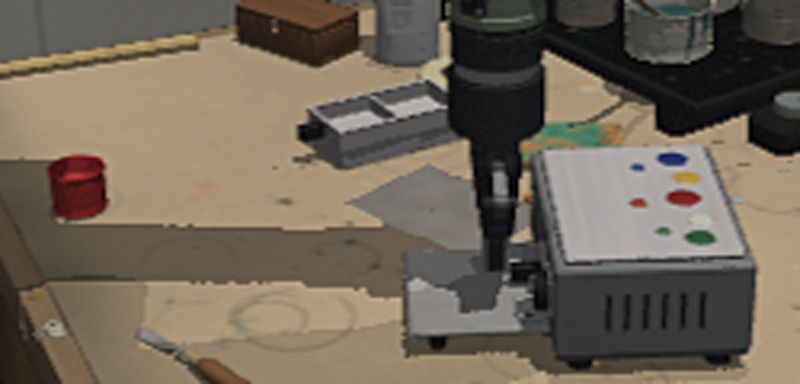

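Run:
```python
from h import *
import cv2
print(move_l(at(-.028,.038),.02,until_force=25)); loc()
move_l(at(-.07,.038),.1); loc()
move_l(at(-.12,.15),.2); movep([.3,.15,.25],down(np.pi/2)); st()
f=grab_frame("side"); cv2.imwrite("pics/s9.png",cv2.resize(f["img"][190:310,190:440,::-1],None,fx=3.2,fy=3.2,interpolation=2))
f=grab_frame("top"); cv2.imwrite("pics/t9.png",cv2.resize(f["img"][160:300,300:450,::-1],None,fx=4.2,fy=4.2,interpolation=2)); cv2.imwrite("pics/t9f.png",f["img"][:,:,::-1])
```

```text
False
t28.13 x -0.0361 y -0.0000 z 0.0366 Fx -17.9 Fy -0.8 Fz 11.5
t28.70 x -0.0688 y 0.0000 z 0.0383 Fx -0.1 Fy -1.0 Fz 0.6
t30.86 [0.3007 0.1497 0.2498] F [-0.2  0.6 -0.8] gap -0.002 q6 0.24
```

View pics/s9.png

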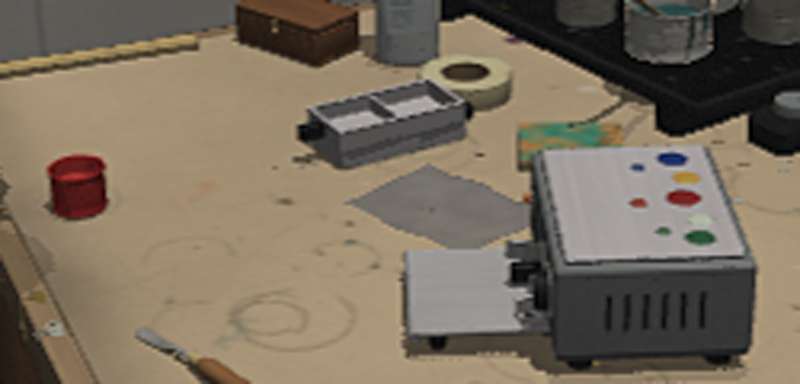

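View pics/t9.png

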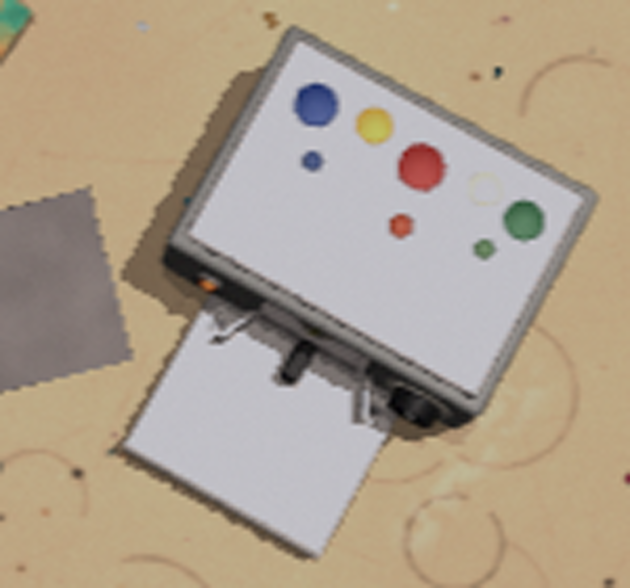

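View pics/t9f.png

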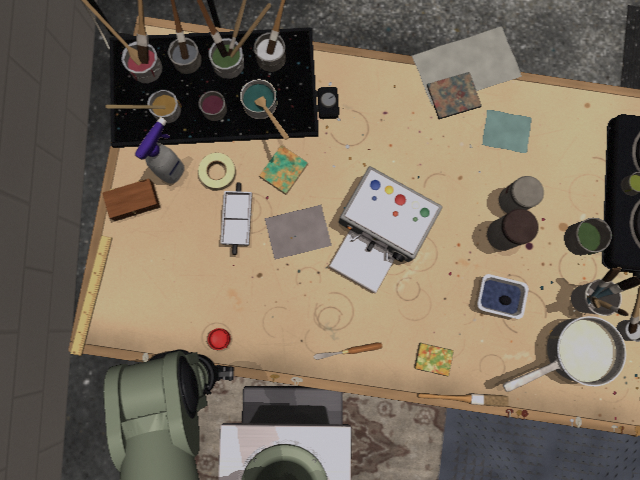

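Run:
```python
from h import *
P=w(TOP,cr([(281,376),(297,384)],4.2,300,160),.043)[:,:2]-M
print([(q@ex,q@[-ex[1],ex[0]]) for q in P])
# stack offset: tray B top rim at .040, from t9f crop later
import cv2; im=cv2.imread("pics/t9f.png"); cv2.imwrite("pics/t9c.png",cv2.resize(im[175:265,200:275],None,fx=6,fy=6,interpolation=2))
```

```text
[(np.float64(-0.02643379897941794), np.float64(0.004379116862896829)), (np.float64(-0.025850436027953026), np.float64(-0.0061130652946554615))]
```

View pics/t9c.png

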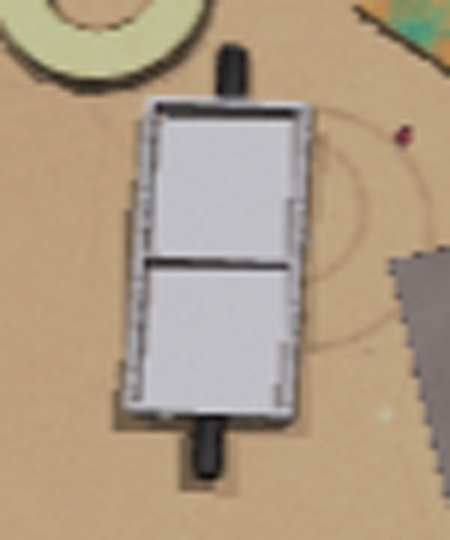

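Run:
```python
from h import *
L,W=.0665,.034
print(fit([[L,W],[L,-W],[-L,-W],[-L,W]],w(TOP,cr([(148,98),(312,104),(295,418),(124,410)],6,200,175),.04)))
st(); sign_off()
```

```text
(np.float64(-0.02851166339063628), array([0.65481915, 0.13186504]), array([0.00077415, 0.00027119, 0.00118441, 0.00135992]))
t30.96 [0.3007 0.1496 0.2497] F [ 0.2 -0.4 -0.4] gap -0.003 q6 0.24
the job is handed in; nothing more can be done
```

I moved the lime tin into tray A beside the blue one and stacked the emptied tray B on tray C. I then set tray A on the ledge and pushed it into the bay by its pull until it met the end stop. The job is handed in, at about 31 s on the robot's clock.

**Tray A in the bay:** A second push met a firm stop at about 18 N. The camera puts the end of the pull about 26 mm outside the mouth and 1 mm off centre. That places the tray within about 1 mm of home.

**Tins:** Both were upright when last seen, as the tray entered the bay. After that they are hidden inside the warmer, so I could not check them at home.

**Stack:** Tray B measures about 2.5 mm and 0.003 rad from where tray C was measured at the start, and it rests on C's rim.

**Bystanders:** In the last picture they stand where they did at the start; I judged this by eye. The red look-alike was not touched.

**What disagreed:** Fitting the warmer's edges in the two camera views gave poses that differed by several millimetres (in one edge group about 15 mm) and about 0.03 rad. I used the pose from hand-picked corners instead. The tray went in without jamming and stopped within 1 mm of where that pose predicted.

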